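Change over from cold chisel to file

TASK

The chiselling is finished and the gear head casting is to be filed next: put the cold chisel away, lying flat in the open drawer of the low drawer unit, and let go of it. Then draw the flat file out of its slanted holder, turn it level with its flat face down, and finish while still holding it so: the middle of its blade above the middle of the casting, about a hand's breadth (10 cm) over it and touching nothing else. Leave the screwdriver in its holder and the loose nut and bolt where they are.

Things in the scene. Friction and masses are not known exactly. Their poses are not given: they have to be found in the camera images.
- chisel_mid (a point): Cold chisel, a dark steel bar 160 long, 21 wide, 15 high, 200 g, lying on the bench, loose. The point is its centre, half-way up; its y axis runs along its length.
- drawer_open (a point): Point on the inner floor of the open drawer, midway across and 60 mm behind the inside of its front wall: about the middle of the open gap, which is the joint value less 6 mm long (119 to 143 mm). x points into the unit, y across the drawer, z up. Inside width 208 mm (y); above the inner floor the side walls stand 36 mm, the front panel 45 mm, the unit's top 58 mm.
- unit_drawer0 (a joint): How far the drawer is pulled out (m): 0 shut, 0.149 fully out. It starts 0.125 to 0.149 out, slides with 1 N of friction and stays where it is left.
- unit: Low grey drawer unit fixed to the bench, 220 deep (x), 250 wide (y), 80 high, with one drawer that opens to its -x side, towards the robot. Origin at the centre of its underside. A tape roll, 19 high, lies on its top.
- file_grip (a point): Centre of the file's round wooden handle, 25 thick, 101 long (along y). y points along the file away from the blade (up the slant while in the holder), z is square to the blade's flat face, x across it. File 300 long, about 240 g, balances near the blade end of the handle. It stands 60 degrees up from level, handle up, with the blade's x axis level and 100 mm of blade in the slot.
- file_blade (a point): Middle of the blade part of the same file, 145 mm from the handle's centre towards the tip (y = -0.145 from file_grip, same axes). Blade 22 wide (x), 5 thick (z), 200 long, reaching 100 mm either way along y.
- file_block: Fixed wooden holder of the file: sleeve 48 wide, 34 thick, 110 long on a foot 56 x 110 x 10; slot 26 x 8, 100 deep. Origin at the centre of the foot's underside, 10 mm above the bench. The slot's bottom is at (0, -0.025, 0.028) and its mouth at (0, 0.025, 0.114) of its frame: the file is drawn out along (0, 0.5, 0.866). The sleeve's highest point is 123 mm above the origin.
- driver_block: The like holder of the screwdriver, 80 mm beside the file's, same axes; which of the two stands nearer the robot changes.
- driver_grip (a point): Middle of the plastic handle (27 thick, 95 long) of the screwdriver (210 long, thin round shank) that stands in the second holder parallel to the file. Leave it alone.
- driver: The same screwdriver; origin 55 mm below the handle's middle along the shank, 13 mm off the axis.
- board: Plywood board 140 x 130 x 10 under both holders, fixed; origin at the centre of its underside.
- file: The whole flat file; origin at the middle of its 300 mm length, 12.5 mm below the axis; same axes as file_grip.
- chisel: The cold chisel; origin at the centre of its underside.
- casting_top (a point): Point over the middle of the gear head casting, a grey cast bevel-gear housing 183 long, 96 wide, 64 high, with a short round stub at one end, fixed to the bench. The point lies 64 mm above the bench, half-way along and across the casting, whose y axis is its length.
- casting: The casting; origin at the centre of its underside. Fixed to the room behind it and to its left stands a tall red cabinet: its door's face is at x = 0.586 m for y from -0.06 to 0.42, and a round knob, 30 mm across, sticks out to x = 0.555 at y = -0.02, 0.36 m up: keep the wrist clear of it.
- nut: Dark hexagon nut, 30 x 34 x 16, loose on the bench. Leave it alone. Origin at the centre of its underside.
- bolt: Grey hexagon bolt lying down, 81 long, head 29 wide, 26 high, loose on the bench. Leave it alone. Origin at the centre of its underside.

How it is judged:
By the outcome, as a careful person would: the job done as asked, in the order asked, and still so for the second after the job is handed in, while the arm keeps its last pose, push and grip.
It also fails if it takes over 72 s, if anything falls off the work surface, if the arm or the gripper's body presses on something with over 40 N, if the wrist force passes 120 N, or if a joint passes its speed limit or range.

ROBOT

A 6-joint arm with a two-finger parallel gripper is mounted at the origin on a cart in front of the work surface, level with it; the furniture and walls round the work are solid. World frame = base frame: x ahead of the robot, y to its left, z up, the work surface at z = 0. Lengths are in m, angles in rad, forces in N, time in s.
With the tool pointing down it reaches from about 0.35 to 0.975 m from the base axis. Payload 17.4 kg.
Tool frame: the origin (TCP) lies midway between the tips of the shut fingers; the grasp point (between the pads) lies arm.hold_point_z behind it (arm.hold_point_z is the distance from the TCP to the grasp point, in m); z points along the fingers, y is the line along which they close (so a half turn about z gives the same grasp; the last joint's range is limited). The gripper opens to 85 mm and grips with 20 to 120 N. Pads are 22 mm wide; open, the fingers measure 114 mm over their backs; the gripper's body (76 mm by 85 mm) begins 54 mm behind the grasp point. The pads swing forward as they close: fully open they stand 13 mm farther back than shut.
Start: joints at [-1.331, 0.116, 1.442, -0, 1.584, -0.038], TCP at [0.185, -0.649, 0.231] pointing down, gripper open.
Joint ranges: [-2.83, 2.83], [-0.83, 2.19], [0.07, 2.5], [-1.14, 4.28], [0.01, 3], [-2.97, 2.97]. Speed limits (rad/s): [1.89, 1.89, 2.22, 3.14, 3.14, 3.14].

INTERFACE

Orientations are given as a unit quaternion [x, y, z, w].
In Python, from rig import arm gives the robot as it stands.
- The arm moves only by the tool servo_tool, never from a script. Its argument "commands" is one flat list of numbers, 4 for each row, row after row: the shift along the tool's x, y, z in mm, then the turn about the tool's z in degrees. In form: [x, y, z, spin, x, y, z, spin, ...]. A call has 1 to 5 rows; each row is the pose to reach, as a shift and turn from the pose commanded when the call began, along the tool's axes at that moment; what a row does not reach only later rows make up. A row lasts 1/8 s, in which the tool goes at most 62.5 mm and 10.7 degrees, less where a joint would pass 70% of its speed; a pose out of reach is approached as far as the arm can. A call with a gripper value outside its range is refused whole. "grip" is the finger opening in mm, from 0 to 85.4, set as the call begins (left out, the last holds). The fingers move at their own pace and stop on an object; "newtons" is the grip in N (left out, the last holds). Time passes only in rows, so rows that repeat a pose let the fingers close. It gives the time, the measured TCP pose, the force, the opening and the grip force at its end, in the units of the state.
- arm.observe(): the state, without advancing time (a new reading comes with each control period).
- arm.grab_frame(name): name is "scene" or "top" or "wrist"; returns a dict with "color" (420x560x3 uint8, red, green, blue), "fx", "fy", "cx", "cy" (pixels), "world_to_cam" (4x4, takes a point from world to camera coordinates); the wrist camera has in their place "mount" (4x4, takes a point from camera to tool coordinates, whose origin is the TCP and whose axes are the flange's). Camera axes: x right, y up, looking along -z (the intrinsics and any distortion apply to the point x, -y, -z); pixel columns grow to the right and rows downward; lengths in m; the calibration is good to about 2 mm. A picture is of the moment at which its call begins: read the wrist's pose just before it. There is no depth.
- arm.hand_in(): hands the job in; it is judged then, once.
Trained networks look in the newest picture that a camera, given by its name, has taken for a name from the list of things; names that differ only in an ending like _2 or _b are one class to them, and where a whole thing is asked for, a point or a joint stands for the part that bears it (a point fixed in the world has none). Each returns a list of dicts, best first, with "confidence" (0 to 1); they miss things now and then, are a little off and sometimes report something else, mostly with a low value. They report only what shows in the picture. A call takes as long as a camera call.
- arm.search_frame(camera, name): "extent" ([left, top, right, bottom] in pixels, round what is visible of it).
- arm.pinpoint(camera, name): "location" ([row, column] in pixels: a listed point, or the origin of a listed thing).
The state is a dict: "time_s": time; "q": joint angles; "qd": joint speeds; "joint_torque": joint torques, N m; "eef_pos": TCP position; "ee_rot": TCP orientation; "contact_force": force on the tool from outside, world axes, zero at the start; "torque": the same for the moment, N m; "gripper_width": finger opening in m; "grasp_force": force on a finger pad.
Only numpy, scipy, OpenCV 4.12 (cv2) and the standard library are available. Lean on these libraries where they do the work, as an engineer would, in place of code of your own. Each camera call takes 0.05 s, during which the arm holds its last target. There are 200 camera calls.

## Working session

There is one attempt and no reset: what is moved stays moved. The work goes in short steps, Python scripts to look and compute and a tool call to move; the robot and the scene stay as the last step left them, time stands still between calls to the robot, and variables do not carry over. Pictures are saved under pics/ and viewed, at most 10 in all, crops included, and the job is handed in when it is done.

Besides the shell and the picture viewer there is one more tool, called as name(argument=value, ...) on one line, values as JSON. servo_tool: Moves the arm, as the interface text tells. Its arguments: {"type":"object","properties":{"commands":{"type":"array","items":{"type":"number"}},"grip":{"type":"number"},"newtons":{"type":"number"}},"required":["commands"]}

```bash
mkdir -p pics; ls
cat > h.py <<'E'
import numpy as np, cv2
from rig import arm
from scipy.spatial.transform import Rotation as R
def save(f,n): cv2.imwrite('pics/'+n,f["color"][:,:,::-1])
def ray(f,px,T=None):
    "px=[row,col] -> origin,dir in world; T tool pose 4x4 for the wrist"
    d=np.array([(px[1]-f['cx'])/f['fx'],-(px[0]-f['cy'])/f['fy'],-1.])
    M=np.linalg.inv(f['world_to_cam']) if 'world_to_cam' in f else T@f['mount']
    return M[:3,3],M[:3,:3]@d
def at_z(f,px,z,T=None):
    o,d=ray(f,px,T); return o+d*(z-o[2])/d[2]
def tri(rays):
    A=0;b=0
    for o,d in rays:
        d=d/np.linalg.norm(d);P=np.eye(3)-np.outer(d,d);A=A+P;b=b+P@o
    p=np.linalg.solve(A,b)
    return p,[np.linalg.norm(np.cross(p-o,d/np.linalg.norm(d))) for o,d in rays]
def toolT(s):
    T=np.eye(4);T[:3,:3]=R.from_quat(s['ee_rot']).as_matrix();T[:3,3]=s['eef_pos'];return T
E
python3 - <<'E'
from h import *
np.set_printoptions(precision=3,suppress=True)
s=arm.observe();print(s,arm.hold_point_z)
F={}
for c in('scene','top'):
    F[c]=arm.grab_frame(c);save(F[c],c+'0.png');print(c,{k:v for k,v in F[c].items() if k!='color'})
names='chisel_mid chisel drawer_open unit file_grip file_blade file_block driver_block driver_grip board casting_top casting nut bolt'.split()
for n in names:
    rs=[]
    for c in F:
        r=arm.pinpoint(c,n)
        if r: rs.append(ray(F[c],r[0]['location'])); print(n,c,np.round(r[0]['location'],1),round(r[0]['confidence'],2),end=' ')
    if len(rs)==2: print(*tri(rs))
    else: print()
E
```

```text
pics
{'time_s': 0.0, 'q': array([-1.331,  0.117,  1.442,  0.   ,  1.584, -0.038]), 'qd': array([ 0.002, -0.001, -0.002, -0.001, -0.   ,  0.001]), 'joint_torque': array([ -0.   , -73.199, -63.249,   0.   ,   0.006,   0.   ]), 'eef_pos': array([ 0.185, -0.649,  0.231]), 'ee_rot': array([ 0.99 ,  0.138, -0.   , -0.001]), 'contact_force': array([-0.064,  0.413,  0.265]), 'torque': array([-0.015,  0.002,  0.003]), 'grasp_force': 0.0, 'gripper_width': 0.08540369604153819} 0.0187
scene {'fx': 385.50901385185495, 'fy': 385.50901385185495, 'cx': 272.7557552785306, 'cy': 199.54475033500634, 'world_to_cam': array([[-0.696, -0.718, -0.009,  0.406],
       [ 0.429, -0.426,  0.797, -0.359],
       [-0.576,  0.55 ,  0.604, -1.027],
       [ 0.   ,  0.   ,  0.   ,  1.   ]])}
top {'fx': 396.1414382346785, 'fy': 396.1414382346785, 'cx': 275.95695390637076, 'cy': 210.3768514297078, 'world_to_cam': array([[ 0.02 , -1.   , -0.02 ,  0.036],
       [ 0.999,  0.019,  0.05 , -0.541],
       [-0.049, -0.021,  0.999, -1.346],
       [ 0.   ,  0.   ,  0.   ,  1.   ]])}
chisel_mid scene [262.1 290.2] 0.53 chisel
[... 1323 characters left out ...]
.float64(0.005438742013408546), np.float64(0.005438742013408278)]
board top [234.7 174.4] 0.72 
casting_top scene [217.5 314.8] 0.98 casting_top top [231.6 321.7] 0.82 [ 0.475 -0.103  0.063] [np.float64(0.005312955865012202), np.float64(0.00531295586501211)]
casting scene [231.  313.8] 0.85 casting top [209.7 246.4] 0.7 [0.455 0.082 0.157] [np.float64(0.0942706601070562), np.float64(0.09427066010705613)]
nut scene [243.7 270. ] 0.61 nut top [210.7 276.8] 0.54 [ 0.543  0.047 -0.006] [np.float64(0.00410471921575646), np.float64(0.004104719215756528)]
bolt scene [260.7 242.7] 0.49 bolt top [207.1 245.8] 0.5 [ 0.555  0.158 -0.017] [np.float64(0.00575157220745939), np.float64(0.0057515722074592)]
```

View pics/scene0.png

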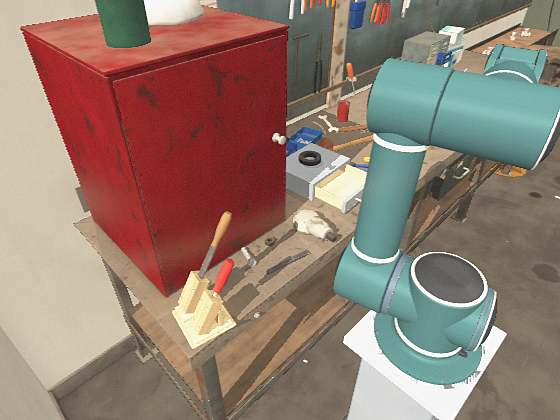

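View pics/top0.png

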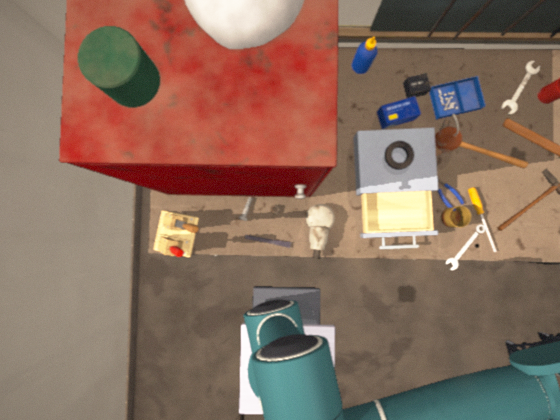

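The scene image shows the file (brown handle, about row 228, col 221) behind the red screwdriver (row 272, col 224). The chisel lies at (262,288) and the casting at (225,315). The drawer is open and stands right of the casting. In the top view the holder board is at (235,175), the chisel runs (238,235)–(243,292), and the drawer is at (212,397). I'll zoom in on the holder and the chisel.

Run:
```python
import cv2,numpy as np
t=cv2.imread('pics/top0.png');s=cv2.imread('pics/scene0.png')
a=cv2.resize(t[195:265,145:345],(800,280),interpolation=cv2.INTER_CUBIC)
b=cv2.resize(s[205:355,165:325],(341,320),interpolation=cv2.INTER_CUBIC)
c=cv2.resize(t[180:260,345:450],(420,320),interpolation=cv2.INTER_CUBIC)
o=np.zeros((600,800,3),np.uint8);o[:280]=a;o[280:,:341]=b;o[280:,360:780]=c
cv2.imwrite('pics/crop1.png',o)
```

```text
(no output)
```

View pics/crop1.png

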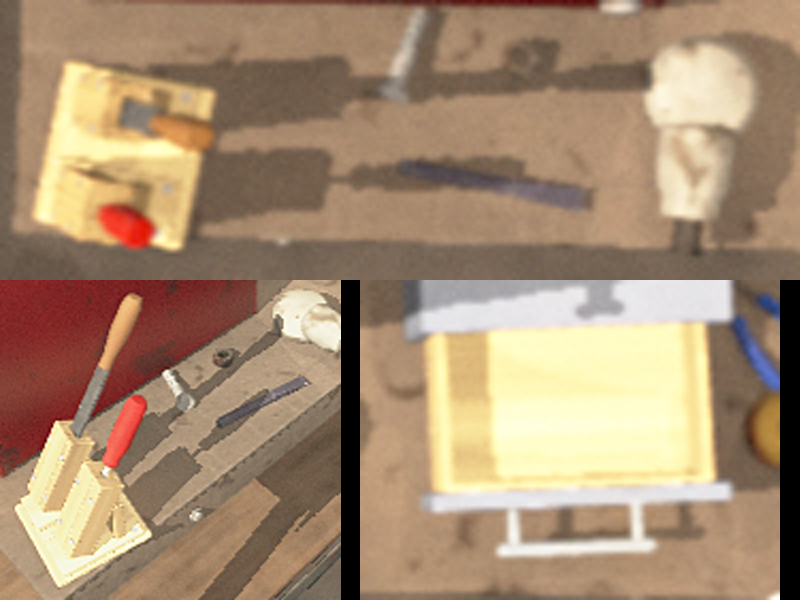

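Run:
```python
from h import *
np.set_printoptions(precision=3,suppress=True)
F={c:arm.grab_frame(c) for c in('scene','top')}
t=F['top'];s=F['scene']
tp=lambda x,y:[195+y/4,145+x/4]
dp=lambda x,y:[180+(y-280)/4,345+(x-360)/4]
sp=lambda x,y:[205+(y-280)/2.133,165+x/2.131]
print('grip',tri([ray(t,tp(184,130)),ray(s,sp(121,332))]))
print('top end',tri([ray(t,tp(212,135)),ray(s,sp(133,296))]))
print('handle low',tri([ray(t,tp(152,122)),ray(s,sp(105,370))]))
a=at_z(t,tp(402,168),.0075);b=at_z(t,tp(588,198),.0075);print('chisel',a,b,(a+b)/2,np.linalg.norm(a-b),np.degrees(np.arctan2(*(b-a)[1::-1])))
print('board top corners',[at_z(t,tp(*p),.01) for p in((68,62),(215,88),(183,250),(37,222))])
print('front panel outer top',at_z(t,dp(422,502),.055),at_z(t,dp(730,490),.055))
print('panel inner edge',at_z(t,dp(440,488),.055),at_z(t,dp(712,480),.055))
print('unit edge',at_z(t,dp(410,335),.08),at_z(t,dp(735,318),.08))
print('casting ends',at_z(t,tp(697,40),.03),at_z(t,tp(687,255),.03))
for n in('casting','drawer_open','file','casting_top'):
  for c in F: print(n,c,[(np.round(x.get('location',x.get('extent')),0),round(x['confidence'],2)) for x in arm.pinpoint(c,n)[:2]+arm.search_frame(c,n)[:2]])
```

```text
grip (array([0.476, 0.283, 0.249]), [np.float64(0.0009371261493602594), np.float64(0.0009371261493602726)])
top end (array([0.475, 0.257, 0.29 ]), [np.float64(0.004319765594272434), np.float64(0.004319765594272521)])
handle low (array([0.479, 0.315, 0.205]), [np.float64(0.0025130494618829727), np.float64(0.0025130494618831162)])
chisel [0.447 0.15  0.008] [ 0.424 -0.01   0.008] [0.435 0.07  0.008] 0.1619341422691301 -97.95590247825989
board top corners [array([0.532, 0.441, 0.01 ]), array([0.512, 0.313, 0.01 ]), array([0.373, 0.336, 0.01 ]), array([0.394, 0.463, 0.01 ])]
front panel outer top [ 0.46  -0.235  0.055] [ 0.475 -0.487  0.055]
panel inner edge [ 0.472 -0.25   0.055] [ 0.483 -0.473  0.055]
unit edge [ 0.596 -0.219  0.08 ] [ 0.615 -0.482  0.08 ]
casting ends [ 0.56 -0.1   0.03] [ 0.379 -0.094  0.03 ]
casting scene [(array([234., 314.]), 0.71), (array([295., 208., 340., 245.]), 0.93)]
casting top [(array([231., 318.]), 0.78), (array([304., 205., 336., 258.]), 0.78), (array([155., 234., 189., 257.]), 0.21)]
drawer_open scene [(array([192., 345.]), 0.81), (array([313., 167., 368., 214.]), 0.58)]
drawer_open top [(array([215., 394.]), 0.91), (array([159., 211., 194., 234.]), 0.74), (array([360., 194., 437., 250.]), 0.67)]
file scene [(array([258., 210.]), 0.71), (array([198., 212., 234., 280.]), 0.96)]
file top [(array([223., 183.]), 0.77), (array([214., 395.]), 0.73), (array([175., 219., 198., 236.]), 0.62), (array([153., 214., 196., 258.]), 0.49)]
casting_top scene [(array([217., 316.]), 0.6), (array([264., 290.]), 0.33), (array([293., 207., 339., 239.]), 0.66), (array([190., 289., 232., 342.]), 0.5)]
casting_top top [(array([229., 319.]), 0.6), (array([305., 203., 332., 260.]), 0.93)]
```

```bash
cat >> h.py <<'E'
def yaw_y(Rm): return np.degrees(np.arctan2(Rm[1,1],Rm[0,1]))
def plan(wps, s=None, step=60., dspin=10.5):
    """wps: (x,y,z TCP world m, yaw deg of tool y or None); prints calls of <=5 rows, tool down"""
    s=s or arm.observe(); T=toolT(s); p=T[:3,3]*1000; y=yaw_y(T[:3,:3]); rows=[]
    for w in wps:
        q=np.array(w[:3])*1000; yt=y if w[3] is None else w[3]
        n=max(1,int(np.ceil(max(np.linalg.norm(q-p)/(w[4] if len(w)>4 else step),abs(yt-y)/dspin))))
        for i in range(1,n+1): rows.append(np.r_[p+(q-p)*i/n,y+(yt-y)*i/n])
        p,y=q,yt
    cur=np.r_[T[:3,3]*1000,yaw_y(T[:3,:3])]
    for i in range(0,len(rows),5):
        a=np.radians(cur[3]); ty=np.array([np.cos(a),np.sin(a),0]); tz=np.array([0,0,-1.]); tx=np.cross(ty,tz)
        out=[]
        for r in rows[i:i+5]:
            d=r[:3]-cur[:3]; out+= [int(round(v)) for v in (d@tx,d@ty,d@tz,-(r[3]-cur[3]))]
        print(out)
        cur=rows[i:i+5][-1]
E
python3 - <<'E'
from h import *
plan([(.435,.07,.2,-8.1)])
E
```

```text
[34, -48, 2, -5, 67, -96, 5, -10, 101, -144, 7, -15, 135, -192, 10, -20, 168, -240, 12, -25]
[51, -29, 2, -5, 102, -58, 5, -10, 153, -87, 7, -15, 204, -115, 10, -20, 255, -144, 12, -25]
[58, -4, 2, -5, 117, -9, 5, -10, 175, -13, 7, -15]
```

servo_tool(commands=[34, -48, 2, -5, 67, -96, 5, -10, 101, -144, 7, -15, 135, -192, 10, -20, 168, -240, 12, -25])

```text
time_s: 3.02
eef_pos: [0.2811, -0.3705, 0.2193]
ee_rot: [0.936, 0.351, 0.0, 0.0]
contact_force: [0.2, 0.4, 0.8]
gripper_width: 0.0853
grasp_force: 0.0
```

servo_tool(commands=[51, -29, 2, -5, 102, -58, 5, -10, 153, -87, 7, -15, 204, -115, 10, -20, 255, -144, 12, -25])

```text
time_s: 3.65
eef_pos: [0.3794, -0.0946, 0.2075]
ee_rot: [0.838, 0.545, 0.0, 0.0]
contact_force: [0.9, -1.2, 0.8]
gripper_width: 0.0857
grasp_force: 0.0
```

servo_tool(commands=[58, -4, 2, -5, 117, -9, 5, -10, 175, -13, 7, -15, 175, -13, 7, -15, 175, -13, 7, -15])

```text
time_s: 4.28
eef_pos: [0.4386, 0.0685, 0.2003]
ee_rot: [0.761, 0.649, -0.0, 0.0]
contact_force: [-0.6, -1.4, 0.6]
gripper_width: 0.0854
grasp_force: 0.0
```

Run:
```python
from h import *
np.set_printoptions(precision=3,suppress=True)
s=arm.observe();T=toolT(s);print(s['time_s'],s['eef_pos'],yaw_y(T[:3,:3]),s['q'])
f=arm.grab_frame('wrist');save(f,'w1.png');print(f['mount'])
for n,z in(('chisel_mid',.0075),('chisel',0),('nut',0),('bolt',0)):
  for r in arm.pinpoint('wrist',n)[:2]: print(n,r['confidence'],r['location'],at_z(f,r['location'],z,T))
  for r in arm.search_frame('wrist',n)[:1]: print(r)
```

```text
4.275 [0.439 0.068 0.2  ] -9.077381595356556 [ 0.098 -0.398  1.953 -0.     1.587  0.256]
[[-0.001  0.95   0.313  0.08 ]
 [ 1.     0.001  0.     0.001]
 [-0.     0.313 -0.95  -0.143]
 [ 0.     0.     0.     1.   ]]
chisel_mid 0.67 [178.4, 277.4] [0.437 0.077 0.008]
{'extent': [269.8, 101.6, 286.6, 249.0], 'confidence': 0.81}
chisel 0.89 [177.6, 277.5] [0.437 0.076 0.   ]
{'extent': [268.9, 102.3, 286.1, 245.0], 'confidence': 0.85}
nut 0.75 [183.3, 379.4] [0.549 0.051 0.   ]
{'extent': [364.8, 169.0, 397.5, 197.6], 'confidence': 0.85}
bolt 0.71 [91.8, 373.0] [0.549 0.149 0.   ]
{'extent': [333.2, 67.4, 414.8, 103.6], 'confidence': 0.91}
```

View pics/w1.png

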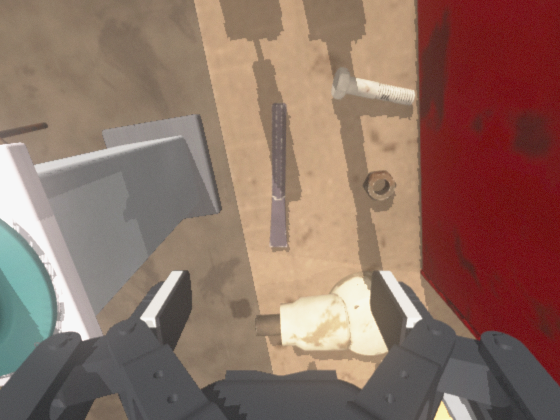

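The wrist picture shows the chisel lined up with the finger axis: column 278, rows 103–247. The nut is at (183,379) and the bolt at (90,373), both clear of the descent.

servo_tool(commands=[8, -3, 60, 0, 8, -3, 120, 0, 8, -3, 165, 0, 8, -3, 185, 0, 8, -3, 196, 0], grip=60)

```text
time_s: 5.35
eef_pos: [0.4367, 0.0769, 0.0033]
ee_rot: [0.761, 0.649, -0.001, -0.0]
contact_force: [0.4, -0.0, -0.2]
gripper_width: 0.0599
grasp_force: 0.0
```

servo_tool(commands=[0, 0, 0, 0, 0, 0, 0, 0, 0, 0, 0, 0, 0, 0, 0, 0], grip=5, newtons=60)

```text
time_s: 5.85
eef_pos: [0.4378, 0.0771, 0.0057]
ee_rot: [0.761, 0.649, 0.001, 0.001]
contact_force: [-1.3, -1.1, 5.9]
gripper_width: 0.0154
grasp_force: 58.7
```

Run:
```python
from h import *
s=arm.observe();print(s['time_s'],s['eef_pos'],s['gripper_width'],s['grasp_force'],s['contact_force'],yaw_y(toolT(s)[:3,:3]))
plan([(.437,.0765,.18,None),(.541,-.356,.18,3.7),(.541,-.356,.1,3.7)])
```

```text
5.85 [0.43779891 0.07707782 0.0056658 ] 0.015420696405802682 58.70123326778412 [-1.32118916 -1.1311958   5.91609147] -9.083961018113532
[0, 0, -58, 0, 0, 0, -116, 0, -1, -1, -174, 0, -52, 21, -174, -2, -103, 42, -174, -3]
[-52, 18, 0, -2, -105, 37, 0, -3, -157, 55, 0, -5, -210, 74, 0, -6, -262, 92, 0, -8]
[-55, 11, 0, -2, -55, 11, 40, -2, -55, 11, 80, -2]
```

Run:
```python
from h import *
plan([(.437,.0765,.17,None),(.435,-.14,.17,-3),(.541,-.356,.17,3.7)])
```

```text
[0, 0, -55, 0, 0, 0, -110, 0, -1, -1, -164, 0, -54, 7, -164, -2, -108, 15, -164, -3]
[-54, 5, 0, -2, -108, 10, 0, -3, -148, 36, 0, -4, -189, 62, 0, -6, -230, 87, 0, -7]
[-44, 20, 0, -1, -87, 41, 0, -3]
```

servo_tool(commands=[0, 0, -55, 0, 0, 0, -110, 0, -1, -1, -164, 0, -54, 7, -164, -2, -108, 15, -164, -3])

```text
time_s: 6.48
eef_pos: [0.4349, -0.0329, 0.1697]
ee_rot: [0.743, 0.67, 0.001, 0.001]
contact_force: [1.3, -0.4, -2.5]
gripper_width: 0.0154
grasp_force: 59.7
```

servo_tool(commands=[-54, 5, 0, -2, -108, 10, 0, -3, -148, 36, 0, -4, -189, 62, 0, -6, -230, 87, 0, -7])

```text
time_s: 7.1
eef_pos: [0.4975, -0.2716, 0.169]
ee_rot: [0.701, 0.713, 0.0, 0.0]
contact_force: [-0.4, 0.1, -0.6]
gripper_width: 0.0151
grasp_force: 59.7
```

servo_tool(commands=[-44, 20, 0, -1, -87, 41, 0, -3, -87, 41, 0, -3, -87, 41, 0, -3])

```text
time_s: 7.6
eef_pos: [0.5392, -0.356, 0.1684]
ee_rot: [0.683, 0.731, 0.0, -0.0]
contact_force: [-0.1, -0.2, -1.6]
gripper_width: 0.0155
grasp_force: 59.7
```

Run:
```python
from h import *
np.set_printoptions(precision=3,suppress=True)
s=arm.observe();T=toolT(s);print(s['time_s'],s['eef_pos'],yaw_y(T[:3,:3]),s['q'],s['gripper_width'],s['grasp_force'])
f=arm.grab_frame('wrist');save(f,'w2.png')
for n,z in(('drawer_open',.022),):
  for r in arm.pinpoint('wrist',n)[:2]: print(n,r['confidence'],r['location'],at_z(f,r['location'],z,T))
```

```text
7.6 [ 0.539 -0.356  0.168] 3.8915851974673425 [-0.623  0.077  1.585  0.     1.479 -0.691] 0.015494531967914785 59.71945211291313
drawer_open 0.9 [197.3, 285.9] [ 0.545 -0.356  0.022]
```

View pics/w2.png

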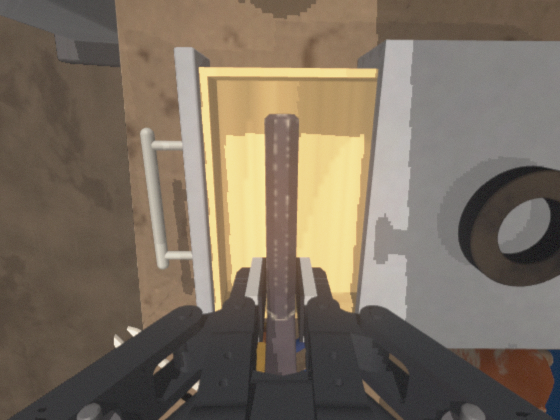

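The chisel is centred and parallel to the drawer, whose inside spans columns 205–375, so I'll lower it.

servo_tool(commands=[0, 2, 60, 0, 0, 2, 110, 0, 0, 2, 130, 0, 0, 2, 138, 0, 0, 2, 138, 0])

```text
time_s: 8.32
eef_pos: [0.5419, -0.3564, 0.0318]
ee_rot: [0.682, 0.731, 0.0, 0.001]
contact_force: [0.5, -0.5, -1.5]
gripper_width: 0.0151
grasp_force: 59.7
```

servo_tool(commands=[0, 0, 0, 0, 0, 0, 0, 0, 0, 0, 1, 0])

```text
time_s: 8.7
eef_pos: [0.5416, -0.3563, 0.0299]
ee_rot: [0.683, 0.731, 0.0, 0.0]
contact_force: [-0.4, -0.4, -2.9]
gripper_width: 0.015
grasp_force: 59.7
```

servo_tool(commands=[0, 0, 2, 0, 0, 0, 3, 0, 0, 0, 3, 0])

```text
time_s: 9.07
eef_pos: [0.5421, -0.3562, 0.0276]
ee_rot: [0.683, 0.731, 0.0, 0.001]
contact_force: [-0.3, 3.5, 9.9]
gripper_width: 0.0149
grasp_force: 61.1
```

servo_tool(commands=[0, 0, 0, 0, 0, 0, 0, 0, 0, 0, 0, 0], grip=45)

```text
time_s: 9.45
eef_pos: [0.5413, -0.3561, 0.0261]
ee_rot: [0.683, 0.731, -0.0, -0.0]
contact_force: [0.1, -0.2, 0.3]
gripper_width: 0.0448
grasp_force: 0.0
```

servo_tool(commands=[0, 0, -40, 0, 0, 0, -100, 0, 0, 0, -160, 0, 0, 0, -220, 0, 0, 0, -220, 0])

```text
time_s: 10.07
eef_pos: [0.5424, -0.3569, 0.2521]
ee_rot: [0.683, 0.731, 0.001, 0.004]
contact_force: [-0.3, -0.4, -0.4]
gripper_width: 0.0449
grasp_force: 0.0
```

Run:
```python
from h import *
np.set_printoptions(precision=3,suppress=True)
s=arm.observe();T=toolT(s);print(s['time_s'],s['eef_pos'],yaw_y(T[:3,:3]),s['q'],s['gripper_width'])
f=arm.grab_frame('wrist');save(f,'w3.png')
for n,z in(('drawer_open',.022),('chisel_mid',.03)):
  for r in arm.pinpoint('wrist',n)[:1]: print(n,r['confidence'],r['location'],at_z(f,r['location'],z,T))
print(arm.search_frame('wrist','chisel')[:1])
plan([(.44,-.15,.28,-5),(.42,.10,.33,-8.9)])
```

```text
10.075 [ 0.542 -0.357  0.252] 3.9145505333418162 [-0.621  0.051  1.478 -0.     1.605 -0.69 ] 0.04494442571326028
drawer_open 0.83 [176.7, 282.2] [ 0.546 -0.356  0.022]
chisel_mid 0.67 [177.1, 282.1] [ 0.546 -0.355  0.03 ]
[{'extent': [272.2, 109.1, 283.7, 243.4], 'confidence': 0.72}]
[53, -22, -9, 2, 106, -43, -18, 4, 159, -65, -27, 7, 212, -87, -35, 9, 262, -87, -45, 10]
[49, -9, -10, 1, 99, -18, -20, 2, 148, -27, -30, 2, 197, -36, -40, 3]
```

View pics/w3.png

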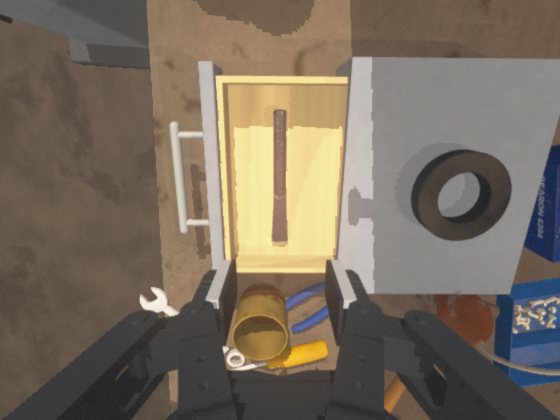

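The chisel lies flat in the drawer (column 279, rows 110–245) and is released. Next is the file.

servo_tool(commands=[53, -22, -9, 2, 106, -43, -18, 4, 159, -65, -27, 7, 212, -87, -35, 9, 262, -87, -45, 10])

```text
time_s: 10.9
eef_pos: [0.4351, -0.0993, 0.2904]
ee_rot: [0.744, 0.668, -0.0, -0.0]
contact_force: [0.6, 0.4, -0.4]
gripper_width: 0.0452
grasp_force: 0.0
```

servo_tool(commands=[49, -9, -10, 1, 99, -18, -20, 2, 148, -27, -30, 2, 197, -36, -40, 3, 197, -36, -40, 3], grip=50)

```text
time_s: 11.52
eef_pos: [0.4213, 0.1016, 0.3306]
ee_rot: [0.76, 0.65, -0.0, -0.0]
contact_force: [0.5, -1.7, -0.8]
gripper_width: 0.05
grasp_force: 0.0
```

Run:
```python
from h import *
np.set_printoptions(precision=3,suppress=True)
s=arm.observe();T=toolT(s);print(s['time_s'],s['eef_pos'],yaw_y(T[:3,:3]),s['q'],s['gripper_width'])
f=arm.grab_frame('wrist');save(f,'w4.png')
g=arm.grab_frame('scene');t=arm.grab_frame('top')
for n,z in(('file_grip',.25),('file_blade',.124),('file_block',.01),('driver_grip',.2),('driver_block',.01)):
  for r in arm.pinpoint('wrist',n)[:2]:
    print(n,round(r['confidence'],2),r['location'],at_z(f,r['location'],z,T))
```

```text
11.525 [0.421 0.102 0.331] -8.84639159135827 [ 0.177 -0.425  1.763  0.     1.805  0.332] 0.04998935984563793
```

View pics/w4.png

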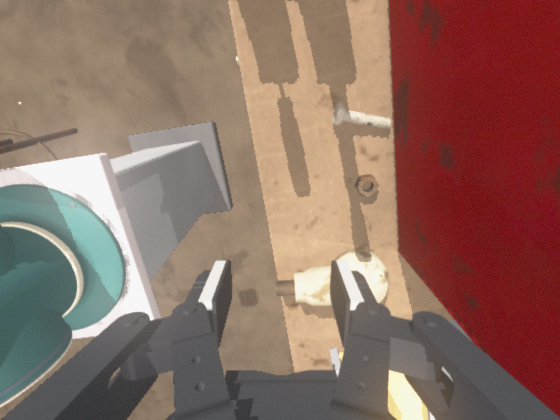

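The camera tilts back towards the tool's -x, so the holder is out of frame and only the nut, bolt and casting show. I'll move over the file and look again.

servo_tool(commands=[50, 18, -15, 0, 105, 36, -40, 0, 125, 36, -40, 0, 125, 36, -40, 0])

```text
time_s: 12.42
eef_pos: [0.4771, 0.2172, 0.3704]
ee_rot: [0.761, 0.649, -0.001, -0.0]
contact_force: [-0.6, -0.6, 0.1]
gripper_width: 0.0498
grasp_force: 0.0
```

Run:
```python
from h import *
np.set_printoptions(precision=3,suppress=True)
s=arm.observe();T=toolT(s);print(s['time_s'],s['eef_pos'],yaw_y(T[:3,:3]),s['q'],s['gripper_width'])
f=arm.grab_frame('wrist');save(f,'w5.png')
for n,z in(('file_grip',.25),('file_blade',.124),('file_block',.01),('driver_grip',.2),('driver_block',.01)):
  for r in arm.pinpoint('wrist',n)[:2]:
    print(n,round(r['confidence'],2),r['location'],at_z(f,r['location'],z,T))
```

```text
12.425 [0.477 0.217 0.37 ] -9.0257058883889 [ 0.379 -0.213  1.536 -0.     1.82   0.536] 0.049771833139811164
file_grip 0.85 [120.7, 269.7] [0.48  0.289 0.25 ]
file_grip 0.58 [42.8, 218.8] [0.451 0.35  0.25 ]
file_blade 0.89 [49.4, 272.7] [0.491 0.36  0.124]
file_blade 0.56 [320.3, 305.7] [ 0.48  -0.005  0.124]
file_block 0.66 [44.9, 277.6] [0.499 0.384 0.01 ]
driver_grip 0.63 [72.9, 187.6] [0.41  0.341 0.2  ]
driver_block 0.71 [192.1, 329.5] [0.55  0.153 0.01 ]
driver_block 0.59 [41.9, 217.9] [0.415 0.401 0.01 ]
```

View pics/w5.png

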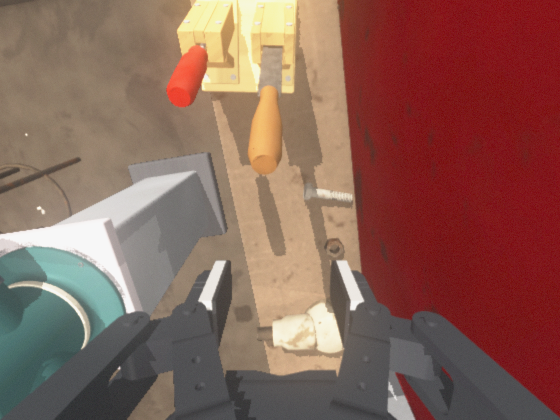

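The wrist view shows the file's handle from (88,270) to (170,264) and the red screwdriver from (50,200) to (100,182). The holder edges run square to the fingers, so the yaw is right.

servo_tool(commands=[40, -9, 0, 0, 71, -9, 10, 0, 71, -9, 60, 0, 71, -9, 105, 0, 71, -9, 134, 0])

```text
time_s: 13.35
eef_pos: [0.4788, 0.2875, 0.2351]
ee_rot: [0.761, 0.649, -0.001, -0.0]
contact_force: [0.2, 0.3, 0.4]
gripper_width: 0.0503
grasp_force: 0.0
```

servo_tool(commands=[0, 0, 0, 0, 0, 0, 0, 0, 0, 0, 0, 0, 0, 0, 0, 0], grip=5, newtons=60)

```text
time_s: 13.85
eef_pos: [0.4795, 0.2883, 0.2382]
ee_rot: [0.761, 0.649, 0.0, 0.0]
contact_force: [-0.8, -2.9, 1.8]
gripper_width: 0.0232
grasp_force: 59.1
```

Run:
```python
from h import *
np.set_printoptions(precision=3,suppress=True)
s=arm.observe();T=toolT(s);print(s['time_s'],s['eef_pos'],yaw_y(T[:3,:3]),s['q'],s['gripper_width'],s['grasp_force'],s['contact_force'],s['torque'])
p=s['eef_pos'];u=np.array([-.157,-.988,0])*.5+[0,0,.866]
q=p+u*.13
plan([tuple(q)+(None,45)])
```

```text
13.85 [0.48  0.288 0.238] -9.088272573382495 [ 0.496 -0.139  1.683 -0.     1.596  0.654] 0.023194066208612307 59.05783639027504 [-0.768 -2.947  1.754] [-0.345  0.097  0.007]
[-22, 0, -38, 0, -43, 0, -75, 0, -65, 0, -113, 0]
```

servo_tool(commands=[-8, 0, -13, 0, -22, 0, -38, 0, -40, 0, -69, 0, -55, 0, -95, 0, -65, 0, -113, 0])

```text
time_s: 14.48
eef_pos: [0.4689, 0.2233, 0.3526]
ee_rot: [0.761, 0.649, 0.001, 0.0]
contact_force: [-0.2, 0.6, -2.6]
gripper_width: 0.0231
grasp_force: 59.2
```

Run:
```python
from h import *
L=.2425;yt=.26
a=lambda t:(.43,yt-L*np.cos(np.radians(t)),.002+L*np.sin(np.radians(t))-.0135,0)
plan([(.455,.135,.35,-9),(.43,.139,.25,0),(.43,.139,.215,0)])
print()
plan([(.43,.139,.215,0)]+[a(t)+(22,) for t in(60,50,40,30,22,15,9,4.7)],s=dict(ee_rot=[.7071,.7071,0,0],eef_pos=np.array([.43,.139,.215])))
```

```text
[-45, 0, 1, 0, -89, 0, 3, 0, -89, -12, 53, -5, -89, -25, 103, -9, -89, -25, 138, -9]

[0, 0, 0, 0, 0, 0, 16, 0, -18, 0, 29, 0, -35, 0, 41, 0, -50, 0, 56, 0]
[-15, 0, 15, 0, -27, 0, 32, 0, -39, 0, 50, 0, -47, 0, 65, 0, -54, 0, 80, 0]
[-5, 0, 14, 0, -9, 0, 28, 0, -12, 0, 40, 0, -15, 0, 53, 0, -17, 0, 71, 0]
```

servo_tool(commands=[-45, 0, 1, 0, -89, 0, 3, 0, -89, -12, 53, -5, -89, -25, 103, -9, -89, -25, 138, -9])

```text
time_s: 15.1
eef_pos: [0.4293, 0.1399, 0.2105]
ee_rot: [0.707, 0.707, -0.0, -0.0]
contact_force: [0.6, 0.1, -1.2]
gripper_width: 0.0232
grasp_force: 59.3
```

Run:
```python
from h import *
np.set_printoptions(precision=3,suppress=True)
s=arm.observe();T=toolT(s);print(s['time_s'],s['eef_pos'],yaw_y(T[:3,:3]),s['q'],s['gripper_width'],s['grasp_force'],s['contact_force'])
f=arm.grab_frame('scene');g=arm.grab_frame('wrist')
a=cv2.resize(f['color'][130:330,180:340,::-1],(480,600),interpolation=cv2.INTER_CUBIC)
cv2.imwrite('pics/s6.png',a)
for n in('file_grip','file_blade'):
  for c in('scene','top','wrist'): print(n,c,[(x['location'],x['confidence']) for x in arm.pinpoint(c,n)[:1]])
```

```text
15.1 [0.429 0.14  0.211] -0.01335501279761465 [ 0.258 -0.382  1.924  0.     1.6    0.259] 0.023154743115671676 59.25070001612767 [ 0.641  0.119 -1.159]
file_grip scene [([215.3, 316.8], 0.71)]
file_grip top [([227.2, 187.9], 0.46)]
file_grip wrist [([282.4, 282.6], 0.57)]
file_blade scene [([265.6, 256.2], 0.84)]
file_blade top [([223.4, 175.2], 0.47)]
file_blade wrist [([119.6, 279.3], 0.78)]
```

View pics/s6.png

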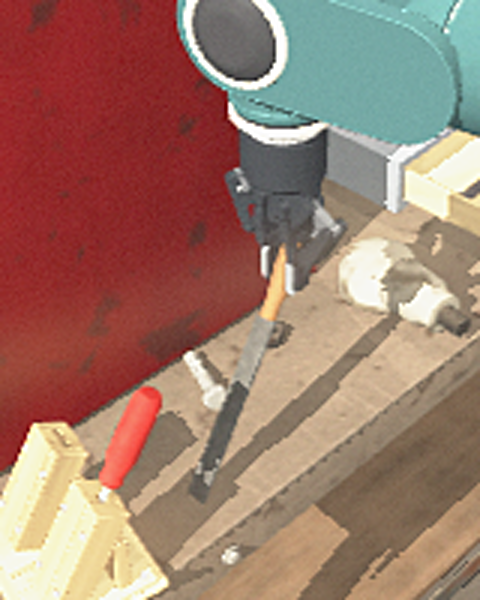

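The file is held at its slant with the tip (crop pixel (200,490)) just over clear bench. Now I'll pivot it down with a light grip.

servo_tool(commands=[0, 0, 8, 0, 0, 0, 16, 0, -18, 0, 29, 0, -35, 0, 41, 0, -50, 0, 56, 0], newtons=30)

```text
time_s: 16.12
eef_pos: [0.4307, 0.0894, 0.1566]
ee_rot: [0.708, 0.706, 0.001, 0.001]
contact_force: [-1.1, -2.3, 2.8]
gripper_width: 0.0228
grasp_force: 48.3
```

servo_tool(commands=[-15, 0, 15, 0, -27, 0, 32, 0, -39, 0, 50, 0, -47, 0, 65, 0, -54, 0, 80, 0])

```text
time_s: 16.75
eef_pos: [0.4301, 0.0358, 0.0752]
ee_rot: [0.708, 0.707, -0.0, -0.0]
contact_force: [-0.1, 1.3, -0.6]
gripper_width: 0.0226
grasp_force: 42.1
```

Run:
```python
from h import *
np.set_printoptions(precision=3,suppress=True)
s=arm.observe();T=toolT(s);print(s['time_s'],s['eef_pos'],s['gripper_width'],s['grasp_force'],s['contact_force'],s['torque'])
f=arm.grab_frame('scene');g=arm.grab_frame('wrist')
r1=arm.pinpoint('scene','file_blade')[0];r2=arm.pinpoint('wrist','file_blade')[0]
print(r1,r2,tri([ray(f,r1['location']),ray(g,r2['location'],T)]))
a=np.zeros((600,800,3),np.uint8);a[:,:480]=cv2.resize(f['color'][130:330,200:360,::-1],(480,600));a[:240,480:]=cv2.resize(g['color'][:,:,::-1],(320,240))
cv2.imwrite('pics/s7.png',a)
```

```text
16.75 [0.43  0.036 0.075] 0.02263533684190808 42.1052229590714 [-0.086  1.343 -0.631] [ 0.27  -0.049 -0.002]Traceback (most recent call last):
  File "<stdin>", line 5, in <module>
IndexError: list index out of range
```

servo_tool(commands=[-5, 0, 14, 0, -9, 0, 28, 0, -12, 0, 40, 0, -15, 0, 53, 0, -17, 0, 68, 0])

```text
time_s: 17.58
eef_pos: [0.4302, 0.019, 0.0074]
ee_rot: [0.708, 0.707, 0.0, 0.0]
contact_force: [-0.8, 0.5, -0.9]
gripper_width: 0.0227
grasp_force: 40.5
```

Run:
```python
from h import *
np.set_printoptions(precision=3,suppress=True)
s=arm.observe();T=toolT(s);print(s['time_s'],s['eef_pos'],s['gripper_width'],s['grasp_force'],s['contact_force'],s['torque'])
F={c:arm.grab_frame(c) for c in('scene','top','wrist')}
for n in('file_blade','file'):
  for c in F:
    for r in arm.pinpoint(c,n)[:1]+arm.search_frame(c,n)[:1]:
      print(n,c,r, at_z(F[c],r['location'],.01,T) if 'location' in r else '')
```

```text
17.575 [0.43  0.019 0.007] 0.02273103602244106 40.50938514992595 [-0.791  0.451 -0.9  ] [0.269 0.003 0.025]
file_blade scene {'location': [273.5, 266.4], 'confidence': 0.55} [0.446 0.161 0.01 ]
file_blade scene {'extent': [242.3, 246.5, 301.2, 300.0], 'confidence': 0.78} 
file_blade top {'location': [241.4, 239.9], 'confidence': 0.69} [0.431 0.169 0.01 ]
file_blade top {'extent': [210.8, 240.8, 252.9, 245.6], 'confidence': 0.7} 
file_blade wrist {'extent': [255.7, 0.0, 314.9, 376.9], 'confidence': 0.78} 
file scene {'location': [269.8, 279.4], 'confidence': 0.91} [0.429 0.121 0.01 ]
file scene {'extent': [242.7, 247.4, 301.7, 299.8], 'confidence': 0.85} 
file top {'location': [242.3, 258.6], 'confidence': 0.73} [0.429 0.104 0.01 ]
file top {'extent': [214.4, 237.0, 253.1, 245.7], 'confidence': 0.7} 
file wrist {'location': [68.8, 283.6], 'confidence': 0.65} [0.432 0.115 0.01 ]
file wrist {'extent': [256.2, 0.3, 310.3, 372.2], 'confidence': 0.65}
```

servo_tool(commands=[0, 0, 3, 0, 0, 0, 4, 0, 0, 0, 4, 0])

```text
time_s: 18.7
eef_pos: [0.4301, 0.0192, 0.0042]
ee_rot: [0.708, 0.707, -0.0, -0.0]
contact_force: [-0.5, -0.4, -0.7]
gripper_width: 0.0232
grasp_force: 40.4
```

servo_tool(commands=[0, 0, 0, 0, 0, 0, 0, 0, 0, 0, 0, 0], grip=34)

```text
time_s: 19.08
eef_pos: [0.4302, 0.0192, 0.0044]
ee_rot: [0.708, 0.707, 0.0, 0.0]
contact_force: [-0.1, -0.5, -0.3]
gripper_width: 0.034
grasp_force: 0.0
```

servo_tool(commands=[0, 0, 0, 0, 0, 0, 0, 0, 0, 0, 0, 0, 0, 0, 0, 0], grip=5, newtons=110)

```text
time_s: 19.58
eef_pos: [0.4305, 0.0192, 0.0048]
ee_rot: [0.708, 0.707, 0.0, 0.0]
contact_force: [-0.8, 0.3, 6.0]
gripper_width: 0.0207
grasp_force: 107.7
```

servo_tool(commands=[0, 0, -10, 0, 0, 0, -30, 0, 0, 0, -60, 0, 0, 0, -60, 0])

```text
time_s: 20.08
eef_pos: [0.4313, 0.0192, 0.0666]
ee_rot: [0.708, 0.707, 0.001, 0.001]
contact_force: [-0.3, 0.0, -1.5]
gripper_width: 0.0204
grasp_force: 108.3
```

Run:
```python
from h import *
np.set_printoptions(precision=3,suppress=True)
s=arm.observe();T=toolT(s);print(s['time_s'],s['eef_pos'],s['gripper_width'],s['grasp_force'],s['contact_force'],s['torque'])
F={c:arm.grab_frame(c) for c in('scene','top','wrist')};save(F['wrist'],'w8.png')
for n in('file_grip','file_blade','file','nut','bolt'):
  rs=[]
  for c in F:
    for r in arm.pinpoint(c,n)[:1]:
      print(n,c,r, at_z(F[c],r['location'],.08 if 'f' in n else 0,T));rs.append(ray(F[c],r['location'],T))
  if len(rs)>1: print(tri(rs))
```

```text
20.075 [0.431 0.019 0.067] 0.02041243461605289 108.33698795177042 [-0.256  0.048 -1.545] [-0.13  -0.018 -0.047]
file_grip scene {'location': [240.5, 300.6], 'confidence': 0.6} [0.423 0.033 0.08 ]
file_grip wrist {'location': [272.5, 282.0], 'confidence': 0.91} [0.432 0.026 0.08 ]
(array([0.433, 0.02 , 0.066]), [np.float64(0.0015968827135708046), np.float64(0.0015968827135707663)])
file_blade scene {'location': [265.9, 266.4], 'confidence': 0.84} [0.42  0.183 0.08 ]
file_blade top {'location': [241.5, 236.6], 'confidence': 0.83} [0.433 0.172 0.08 ]
(array([0.432, 0.173, 0.064]), [np.float64(0.0004974195435504558), np.float64(0.0004974195435505553)])
file scene {'location': [258.6, 283.2], 'confidence': 0.89} [0.407 0.127 0.08 ]
file top {'location': [240.9, 254.8], 'confidence': 0.76} [0.436 0.112 0.08 ]
file wrist {'location': [71.5, 284.1], 'confidence': 0.61} [0.433 0.113 0.08 ]
(array([0.432, 0.113, 0.052]), [np.float64(0.0074507495646634146), np.float64(0.004003190041904986), np.float64(0.003704122741922179)])
nut scene {'location': [242.7, 266.8], 'confidence': 0.58} [0.553 0.059 0.   ]
nut top {'location': [211.0, 278.4], 'confidence': 0.46} [0.539 0.039 0.   ]
nut wrist {'location': [183.0, 451.7], 'confidence': 0.74} [0.55 0.05 0.  ]
(array([ 0.548,  0.048, -0.002]), [np.float64(0.010460904686350633), np.float64(0.01350906073768108), np.float64(0.0033521859028569014)])
bolt scene {'location': [262.7, 247.2], 'confidence': 0.42} [0.529 0.167 0.   ]
bolt top {'location': [207.4, 249.8], 'confidence': 0.63} [0.549 0.138 0.   ]
bolt wrist {'location': [14.8, 482.9], 'confidence': 0.94} [0.551 0.151 0.   ]
(array([ 0.553,  0.149, -0.022]), [np.float64(0.006805803775410426), np.float64(0.00945062508092805), np.float64(0.011047197863314253)])
```

Run:
```python
from h import *
np.set_printoptions(precision=3,suppress=True)
F={c:arm.grab_frame(c) for c in('top','scene')}
for px in([231.6,321.7],[229,319],[231.5,320]): print(at_z(F['top'],px,.064))
for px in([217.5,314.8],[217,316]): print(at_z(F['scene'],px,.064))
plan([(.431,.019,.17,None),(.431,-.17,.17,None),(.472,-.252,.165,None)])
```

```text
[ 0.471 -0.106  0.064]
[ 0.479 -0.097  0.064]
[ 0.471 -0.1    0.064]
[ 0.478 -0.098  0.064]
[ 0.477 -0.103  0.064]
[0, 0, -53, 0, 0, 1, -106, 0, -47, 1, -106, 0, -95, 1, -106, 0, -142, 1, -106, 0]
[-47, 0, 0, 0, -88, 21, 2, 0, -129, 41, 5, 0]
```

servo_tool(commands=[0, 0, -53, 0, 0, 0, -106, 0, -47, 0, -106, 0, -95, 0, -106, 0, -142, 0, -106, 0])

```text
time_s: 21.7
eef_pos: [0.4298, -0.1242, 0.1706]
ee_rot: [0.708, 0.707, 0.0, 0.0]
contact_force: [0.0, 0.7, -2.0]
gripper_width: 0.0204
grasp_force: 108.7
```

servo_tool(commands=[-47, 0, 0, 0, -88, 22, 4, 0, -129, 44, 8, 0, -129, 44, 8, 0, -129, 44, 8, 0])

```text
time_s: 22.32
eef_pos: [0.4736, -0.2516, 0.162]
ee_rot: [0.708, 0.707, 0.0, -0.0]
contact_force: [0.9, 0.6, -2.3]
gripper_width: 0.0203
grasp_force: 108.7
```

Run:
```python
from h import *
np.set_printoptions(precision=3,suppress=True)
s=arm.observe();T=toolT(s);print(s['time_s'],s['eef_pos'],s['gripper_width'],s['grasp_force'],s['contact_force'],s['torque'])
F={c:arm.grab_frame(c) for c in('scene','top','wrist')}
for n,z in(('file_grip',.17),('file_blade',.17),('casting_top',.064),('casting',0)):
  rs=[]
  for c in F:
    for r in arm.pinpoint(c,n)[:1]:
      print(n,c,np.round(r['location'],0),round(r['confidence'],2), at_z(F[c],r['location'],z,T));rs.append(ray(F[c],r['location'],T))
  if len(rs)>1: print(tri(rs))
a=np.zeros((600,800,3),np.uint8);a[:,:400]=cv2.resize(F['scene']['color'][130:280,230:330,::-1],(400,600));a[:300,400:]=cv2.resize(F['wrist']['color'][:,:,::-1],(400,300));a[300:,400:]=cv2.resize(F['top']['color'][180:270,280:400,::-1],(400,300))
cv2.imwrite('pics/s9.png',a)
```

```text
22.325 [ 0.474 -0.252  0.162] 0.0203261512321319 108.7135754339397 [ 0.874  0.621 -2.322] [-0.043  0.036  0.012]
file_grip scene [174. 347.] 0.71 [ 0.472 -0.253  0.17 ]
file_grip top [231. 375.] 0.87 [ 0.475 -0.256  0.17 ]
file_grip wrist [272. 282.] 0.63 [ 0.475 -0.247  0.17 ]
(array([ 0.475, -0.254,  0.166]), [np.float64(0.0025560860828398946), np.float64(0.0021335097297870147), np.float64(0.004325165290996664)])
file_blade scene [193. 317.] 0.58 [ 0.473 -0.096  0.17 ]
file_blade top [231. 322.] 0.75 [ 0.472 -0.097  0.17 ]
(array([ 0.473, -0.097,  0.17 ]), [np.float64(0.00042060041770589367), np.float64(0.0004206004177057745)])
casting_top scene [219. 319.] 0.65 [ 0.463 -0.104  0.064]
casting_top top [230. 320.] 0.59 [ 0.476 -0.099  0.064]
(array([ 0.471, -0.104,  0.06 ]), [np.float64(0.006543702235975489), np.float64(0.0065437022359754625)])
casting top [230. 320.] 0.92 [ 0.478 -0.105  0.   ]
```

View pics/s9.png

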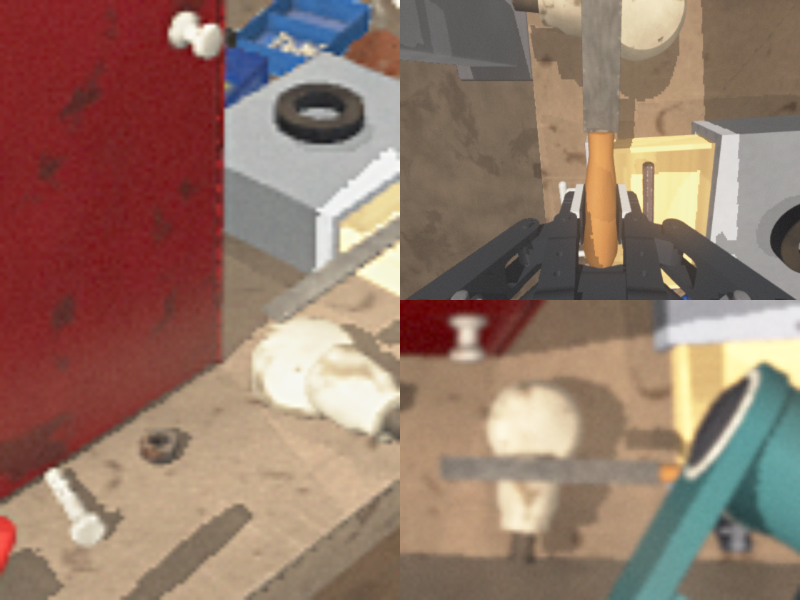

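The file is level, face down, with its blade centred across the casting. Chisel, nut and bolt are all in place. I'll shift 3 mm and hand in.

servo_tool(commands=[-3, 0, 2, 0, -3, 0, 2, 0, -3, 0, 2, 0, -3, 0, 2, 0, -3, 0, 2, 0])

```text
time_s: 23.7
eef_pos: [0.4738, -0.2549, 0.1604]
ee_rot: [0.708, 0.707, 0.0, 0.0]
contact_force: [-0.9, 0.7, -1.9]
gripper_width: 0.0204
grasp_force: 108.7
```

```bash
python3 -c "
from h import *
print(arm.hand_in())"
```

```text
the job is handed in; nothing more can be done
None
```

The job is handed in at about 24 s on the robot's clock: the chisel lies released and flat in the open drawer, and the file is held level, face down, with its blade's middle within a few mm of the casting's middle and about 10 cm above it.

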